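# Hang a rinsed spray-gun cup on its draining peg

## Task

Two white spray-gun cups stand upside down on the bench of the spray booth, and farther from the robot there are two steel draining pegs that lean towards the robot. Hang the deep (taller) cup mouth-down on the longer peg to drain: lower it over the peg, all the way until the peg carries it, before you let go; do not drop it on. Leave the shallow cup where it stands.

Things in the scene. Friction and masses are not known exactly. Their poses are not given: they have to be found in the camera images.
- deep_cup: Taller white plastic cup, upside down on the bench. Body 62 mm outer, 56 mm inner diameter, 90 mm tall, tapering over its top 16 mm to a flat shoulder 40 mm across, on which stands a solid neck, 24 mm diameter, 38 mm long, to grip (total 128 mm). Inside 86 mm deep from mouth to flat inner end. 0.09 kg. Origin: centre of the mouth (lower rim); z along its axis from mouth to neck. Round.
- shallow_cup: Shorter white cup, upside down on the bench, a bystander: same diameters and neck as deep_cup, but its body is only 50 mm tall (total 88 mm). Origin: centre of the mouth (lower rim); z up through the neck.
- long_peg: Longer fixed steel peg, 22 mm diameter, round tip, leaning 25 deg from vertical roughly towards the robot, on a fixed drip tray 160 x 120 mm, 18 mm high. Origin: on its axis at the foot, 14 mm above the bench; z up along the peg, tip at z = 150 mm. With deep_cup hung, its inner end rests on the tip: its mouth is near z = 64 mm; it fits loosely and may sag 17 mm or 20 deg.
- short_peg: Shorter fixed steel peg, to stay empty: same rod, lean and tray as long_peg, but its tip is only 75 mm from the origin along z. Origin: on its axis at the foot, 14 mm above the bench; z up along the peg.
Things that resemble listed ones, but are neither listed nor needed, are in the scene too. What is shaped like the part that bears long_peg but pink or purple is not meant.

How it is judged:
By the outcome, as a careful person would: the job done as asked, in the order asked, and still so for the second after the job is handed in, with the robot touching nothing.
It also fails if it takes over 35 s, if anything falls off the work surface, if the arm or the gripper's body presses on something with over 40 N, if the wrist force passes 120 N, or if a joint passes its speed limit or range.

## Robot

A 6-joint arm with a two-finger parallel gripper is mounted at the origin on the work surface. World frame = base frame: x ahead of the robot, y to its left, z up, the work surface at z = 0. Lengths are in m, angles in rad, forces in N, time in s.
With the tool pointing down it reaches from about 0.3 to 0.75 m from the base axis. Payload 8.5 kg.
Tool frame: the origin (TCP) lies midway between the tips of the shut fingers; the grasp point (between the pads) lies 19 mm behind it; x points along the fingers, y is the direction in which the jaws open and shut, and the axes are right-handed (so a half turn about x gives the same grasp; the last joint's range is limited). The gripper opens to 88 mm and grips with 3 to 60 N. Pads are 18 mm wide; open, the fingers measure 123 mm over their backs; the gripper's body (75 mm by 187 mm) begins 45 mm behind the grasp point.
Start: joints at [-1.335, 0.381, 1.297, -0, 1.464, -0.215], TCP at [0.24, -0.495, 0.239] pointing down, gripper open.
Joint ranges: [-3.11, 3.11], [-0.89, 2.33], [0.22, 2.48], [-1.42, 4.56], [0.17, 2.85], [-2.88, 2.88]. Speed limits (rad/s): [2.39, 2.39, 3.14, 3.14, 3.14, 3.14].

## Interface

Orientations are given as a rotation vector (axis times angle).
In Python, from plant import bot gives the robot as it stands. The module is installed in compiled form; this text tells all that it offers.
- The arm moves only by the tool apply_moves, never from a script. Its argument "commands" is a list of rows, each a list of 3 entries, a list of its own where there are three numbers: the turn, a rotation vector about the tool's x, y, z in degrees, then the shift along the tool's x, y, z in mm, then the finger opening in mm, from 0 to 88.1. In form: [[[ax, ay, az], [x, y, z], gripper], ...]. A call has 1 to 10 rows; each row is the pose to reach, as a shift and turn from the pose commanded when the call began, along the tool's axes at that moment; what a row does not reach only later rows make up. A row lasts 1/12 s, in which the tool goes at most 41.7 mm and 7.16 degrees, less where a joint would pass 70% of its speed; a pose out of reach is approached as far as the arm can. A call with a gripper value outside its range is refused whole. The fingers move at their own pace and stop on an object; the grip force is fixed at half the most. Time passes only in rows, so rows that repeat a pose let the fingers close. It gives the time, the measured TCP pose, the force and the opening at its end, in the units of the state.
- bot.state(): the state, without advancing time (a new reading comes with each control period).
- bot.snapshot(name): name is "side" or "top" or "wrist"; returns (picture, depth): 400x640x3 uint8, red, green, blue; 400x640 float32, m along the optical axis (not along the pixel's ray), 0 where there is no reading.
- bot.camera_model(name): a dict with "fx", "fy", "cx", "cy" (pixels), "dist" ([k1, k2, p1, p2, k3] as OpenCV has them; the pictures are not rectified), "R" (3x3) and "t" (3): a world point X has camera coordinates R X + t; the wrist camera has in their place "hand_eye" (4x4, takes a point from camera to tool coordinates, whose origin is the TCP and whose axes are the tool frame's). Camera axes: x right, y down, z forward; pixel columns grow to the right and rows downward; lengths in m; the calibration is good to about 2 mm. A picture is of the moment at which its call begins: read the wrist's pose just before it. camera_model takes no time and is no camera call.
- bot.hand_in(): hands the job in, once; it reports no verdict.
The state is a dict: "t": time; "joint_positions": joint angles; "dq": joint speeds; "joint_efforts": joint torques, N m; "tool_pos": TCP position; "orientation": TCP orientation; "force": force on the tool from outside, world axes, zero at the start; "moment": the same for the moment, N m; "gripper_width": opening from 0.0 (shut) to 1.0 (fully open).
Only numpy, scipy, OpenCV 4.12 (cv2) and the standard library are available. Lean on these libraries where they do the work, as an engineer would, in place of code of your own. Each camera call takes 0.05 s, during which the arm holds its last target. There are 200 camera calls.

## Working session

There is one attempt and no reset: what is moved stays moved. The work goes in short steps, Python scripts to look and compute and a tool call to move; the robot and the scene stay as the last step left them, time stands still between calls to the robot, and variables do not carry over. Pictures are saved under pics/ and viewed, about 8 in all and at most 12, crops included, and the job is handed in when it is done.

Besides the shell and the picture viewer there is one more tool, called after "Call:" as name([rows], argument=value, ...), one row to a line, values as JSON. apply_moves: Moves the arm, as the interface text tells. Its arguments: {"type":"object","properties":{"commands":{"type":"array"}},"required":["commands"]}

```bash
mkdir -p pics; cat > h.py <<'E'
import numpy as np, cv2
from scipy.spatial.transform import Rotation as Ro
from plant import bot
def snap(n):
    s=bot.state(); p,d=bot.snapshot(n); return s,p,d
def cloud(n,s,d):
    m=bot.camera_model(n); K=np.array([[m['fx'],0,m['cx']],[0,m['fy'],m['cy']],[0,0,1.]])
    v,u=np.mgrid[0:400,0:640]
    n2=cv2.undistortPoints(np.stack([u,v],-1).reshape(-1,1,2).astype(float),K,np.array(m['dist'],float)).reshape(400,640,2)
    P=np.dstack([n2*d[...,None],d])
    if 'R' in m: W=(P-np.array(m['t']))@np.array(m['R'])
    else:
        H=np.array(m['hand_eye']); R=Ro.from_rotvec(s['orientation']).as_matrix()
        W=(P@H[:3,:3].T+H[:3,3])@R.T+np.array(s['tool_pos'])
    W[d==0]=np.nan
    return W
E
python3 - <<'E'
from h import *
for n in ['side','top']:
    s,p,d=snap(n); cv2.imwrite(f'pics/{n}0.png',p[...,::-1]); np.savez(f'{n}0.npz',p=p,d=d,W=cloud(n,s,d))
    m=bot.camera_model(n); print(n,m['fx'],-np.array(m['R']).T@np.array(m['t']))
print(bot.state()); print(bot.camera_model('wrist'))
E
```

```text
side 517.3368003592283 [0.22952104 0.99798052 0.70978572]
top 516.7595482468558 [0.28941464 0.09253802 1.30933587]
{'t': 0.1, 'joint_positions': array([-1.33529455e+00,  3.81127400e-01,  1.29813964e+00, -5.75932917e-06,
        1.46361235e+00, -2.15299763e-01]), 'dq': array([-0.00271654, -0.0010457 , -0.00248659, -0.00199314, -0.00183486,
       -0.00025759]), 'joint_efforts': array([ 4.53947461e-03, -4.38649106e+01, -2.24911612e+01,  7.14912987e-02,
        3.42076679e-02, -6.35919810e-05]), 'tool_pos': array([ 0.23956557, -0.49480949,  0.23821546]), 'orientation': array([ 1.97173899,  0.45342052, -1.97177687]), 'force': array([-0.42342143, -0.11247321, -0.26148527]), 'moment': array([-0.01873583, -0.01002577, -0.030066  ]), 'gripper_width': 1.0008940167315343}
{'fx': 286.7882966165105, 'fy': 286.7882966165105, 'cx': 321.50644869119543, 'cy': 201.3927912381499, 'dist': array([-0.03648804,  0.        ,  0.        ,  0.        ,  0.        ]), 'hand_eye': array([[-2.89884498e-04, -2.99313728e-01,  9.54154709e-01,
        -1.46181392e-01],
       [ 9.99999736e-01,  5.48329568e-04,  4.75821148e-04,
        -1.03880338e-03],
       [-6.65611041e-04,  9.54154595e-01,  2.99313491e-01,
        -7.63589303e-02],
       [ 0.00000000e+00,  0.00000000e+00,  0.00000000e+00,
         1.00000000e+00]])}
```

View pics/side0.png

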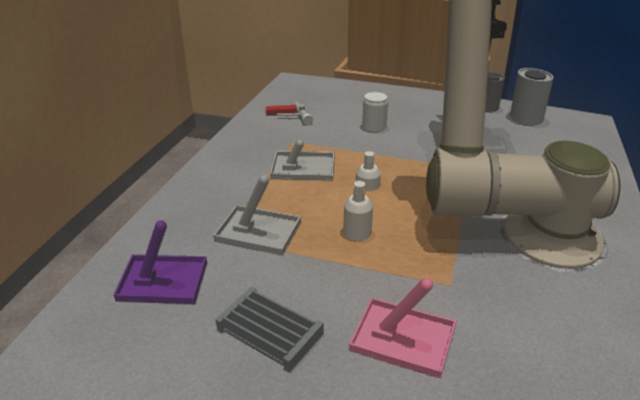

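View pics/top0.png

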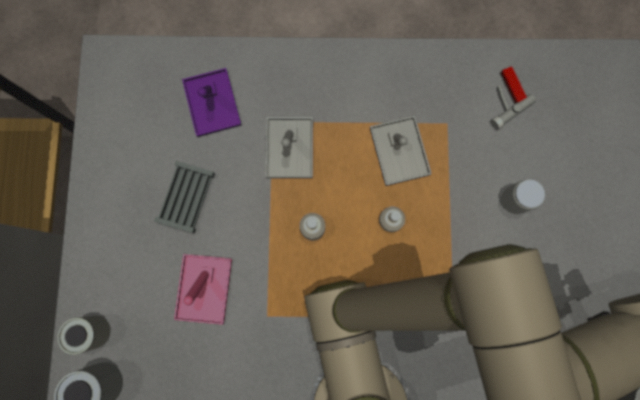

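The side view shows the deep cup at (358,213), the shallow cup at (368,175), the long peg at (258,200) and the short peg at (297,153). In the top view the deep cup is at (312,226), the shallow cup at (391,219) and the long peg at (288,142).

```bash
cat > fit.py <<'E'
from h import *
from scipy.optimize import least_squares
A=[]
for n,box in [('side',(335,180,380,245)),('top',(295,208,330,243))]:
    W=np.load(n+'0.npz')['W']; u0,v0,u1,v1=box; Q=W[v0:v1,u0:u1].reshape(-1,3); Q=Q[np.isfinite(Q).all(1)]
    B=Q[(Q[:,2]>.015)&(Q[:,2]<.07)]; N=Q[(Q[:,2]>.094)]
    print(n,'body',len(B),'neck',len(N),N[:,2].max(),N.mean(0), 'bench z',np.median(Q[Q[:,2]<.012,2]))
    for X,r in [(B,.031),(N[N[:,2]<.122],.012)]:
        if len(X)<15: continue
        f=least_squares(lambda c:np.hypot(*(X[:,:2]-c).T)-r,X[:,:2].mean(0)+(([0,-.02]) if n=='side' else [0,0]),loss='soft_l1',f_scale=.002)
        print(' circle',r,f.x,np.std(f.fun))
    if n=='top': print(' top neck centre',N[N[:,2]>.12].mean(0), len(N[N[:,2]>.12]))
C=[]
for n,box in [('side',(240,170,272,232)),('top',(272,122,304,165))]:
    W=np.load(n+'0.npz')['W']; u0,v0,u1,v1=box; Q=W[v0:v1,u0:u1].reshape(-1,3); Q=Q[np.isfinite(Q).all(1)]
    Q=Q[(Q[:,2]>.05)&(Q[:,2]<.19)]; cam=-np.array(bot.camera_model(n)['R']).T@np.array(bot.camera_model(n)['t'])
    print(n,'peg pts',len(Q),Q.min(0),Q.max(0))
    C.append(Q)
def fit(Q):
    # axis: foot xy at z=.014, lean 25deg about az; capsule rod r=.011 tip at .150 (round end centre .139)
    def res(p,free=True):
        d=np.array([np.sin(p[3])*np.cos(p[2]),np.sin(p[3])*np.sin(p[2]),np.cos(p[3])])
        o=np.array([p[0],p[1],.014]); s=np.clip((Q-o)@d,0,.139)
        return np.linalg.norm(Q-o-s[:,None]*d,axis=1)-.011
    best=None
    c=Q.mean(0)
    for az in (np.pi-.5,np.pi,np.pi+.5):
        x0=[c[0]-.04*np.cos(az),c[1]-.04*np.sin(az),az,np.radians(25)]
        f=least_squares(res,x0,loss='soft_l1',f_scale=.002)
        if best is None or f.cost<best.cost: best=f
    p=best.x; d=np.array([np.sin(p[3])*np.cos(p[2]),np.sin(p[3])*np.sin(p[2]),np.cos(p[3])])
    print('peg foot',p[:2],'az,lean',np.degrees(p[2:]),'tip',np.r_[p[:2],.014]+.15*d,np.std(best.fun),np.median(np.abs(best.fun)))
for Q in C+[np.vstack(C)]: fit(Q)
E
python3 fit.py
```

```text
side body 681 neck 219 0.13147516420103791 [0.42610266 0.12666713 0.11613367] bench z 0.0027703275810163405
 circle 0.031 [0.42790453 0.11775157] 0.050062690364501776
 circle 0.012 [0.42757482 0.11973145] 0.001242875196122588
top body 42 neck 109 0.13278427236526652 [0.42720229 0.1183589  0.12420561] bench z 0.0005928782369395988
 circle 0.031 [0.4288064  0.11836813] 0.00024929039302159145
 circle 0.012 [0.42831431 0.11827317] 0.0030116560907031465
 top neck centre [0.42795567 0.11829505 0.12759824] 92
side peg pts 436 [0.60295059 0.17797421 0.05039268] [0.6660577  0.19727994 0.15432546]
top peg pts 129 [0.60346942 0.17085115 0.05008209] [0.66804024 0.19158525 0.15551669]
peg foot [0.67335981 0.18222857] az,lean [178.6364535  25.1343823] tip [0.60966644 0.18374465 0.14979711] 0.0012868791391001874 0.0007354676071438518
peg foot [0.67299325 0.18201253] az,lean [180.49655989  24.85848355] tip [0.60993885 0.18146605 0.15010233] 0.0014500561489554674 0.0004723358680393183
peg foot [0.67310837 0.18245285] az,lean [179.27035578  24.95633143] tip [0.6098244  0.1832588  0.14999444] 0.0013854606795707925 0.000800197119583795
```

Both cameras agree: the cup is at about (0.428, 0.118), and the long peg's foot is at (0.673, 0.182) with a 25° lean along -x. Next I'll work out the moves.

```bash
cat > go.py <<'E'
from h import *
import sys
# usage: go.py lean_deg x y z ; jaws along world y
def target(lean,sgn,az=np.pi):
    l=np.radians(lean); x=-np.array([np.sin(l)*np.cos(az),np.sin(l)*np.sin(az),np.cos(l)])
    y=sgn*np.array([-np.sin(az),np.cos(az),0]); return np.c_[x,y,np.cross(x,y)]
def delta(lean,p):
    s=bot.state(); R0=Ro.from_rotvec(s['orientation']).as_matrix()
    sgn=max((1,-1),key=lambda g:np.trace(R0.T@target(lean,g)))
    print('t',s['t'],'pos',s['tool_pos'].round(4),'F',s['force'].round(1),'w',round(s['gripper_width']*88,1),'q',s['joint_positions'].round(2))
    print('turn',np.degrees(Ro.from_matrix(R0.T@target(lean,sgn)).as_rotvec()).round(1),'shift',(1000*R0.T@(np.array(p)-s['tool_pos'])).round(1))
    return R0
if __name__=='__main__':
    a=[float(v) for v in sys.argv[1:]]; print(delta(a[0],a[1:4]).round(2))
E
python3 go.py 0 .428 .118 .23
```

```text
t 0.1 pos [ 0.2396 -0.4948  0.2382] F [-0.4 -0.1 -0.3] w 88.1 q [-1.34  0.38  1.3  -0.    1.46 -0.22]
turn [25.8  0.   0.1] shift [   8.9 -469.5 -436.6]
[[-0.    0.44 -0.9 ]
 [ 0.   -0.9  -0.44]
 [-1.   -0.   -0.  ]]
```

Call:
apply_moves([
  [[25.8, 0, 0], [9, -470, -437], 88],
  [[25.8, 0, 0], [9, -470, -437], 88],
  [[25.8, 0, 0], [9, -470, -437], 88],
  [[25.8, 0, 0], [9, -470, -437], 88],
  [[25.8, 0, 0], [9, -470, -437], 88],
  [[25.8, 0, 0], [9, -470, -437], 88],
  [[25.8, 0, 0], [9, -470, -437], 88],
  [[25.8, 0, 0], [9, -470, -437], 88],
  [[25.8, 0, 0], [9, -470, -437], 88],
  [[25.8, 0, 0], [9, -470, -437], 88],
])

```text
t: 0.93
tool_pos: [0.3619, -0.0948, 0.2329]
orientation: [-2.221, 0.0, 2.221]
force: [0.6, 0.1, 0.1]
gripper_width: 0.998
```

```bash
python3 go.py 0 .428 .118 .23
```

```text
t 0.9333 pos [ 0.3619 -0.0948  0.2329] F [0.6 0.1 0.1] w 87.8 q [-0.58  0.07  1.74  0.    1.33  1.  ]
turn [-0. -0.  0.] shift [   2.9 -212.8  -66.1]
[[ 0. -0. -1.]
 [ 0. -1.  0.]
 [-1. -0. -0.]]
```

Call:
apply_moves([
  [[0, 0, 0], [3, -213, -66], 88],
  [[0, 0, 0], [3, -213, -66], 88],
  [[0, 0, 0], [3, -213, -66], 88],
  [[0, 0, 0], [3, -213, -66], 88],
  [[0, 0, 0], [3, -213, -66], 88],
  [[0, 0, 0], [3, -213, -66], 88],
  [[0, 0, 0], [3, -213, -66], 88],
  [[0, 0, 0], [3, -213, -66], 88],
  [[0, 0, 0], [3, -213, -66], 88],
])

```text
t: 1.68
tool_pos: [0.4276, 0.1155, 0.2297]
orientation: [2.221, -0.0, -2.222]
force: [-0.3, -0.1, 0.5]
gripper_width: 1.0
```

```bash
python3 go.py 0 .428 .118 .094; python3 - <<'E'
from h import *
s,p,d=snap('wrist'); cv2.imwrite('pics/w1.png',p[...,::-1]); W=cloud('wrist',s,d); np.savez('wrist1.npz',W=W)
Q=W.reshape(-1,3); m=(np.hypot(Q[:,0]-.428,Q[:,1]-.118)<.05)
for a,b,r in [(.02,.07,.031),(.095,.123,.012)]:
    X=Q[m&(Q[:,2]>a)&(Q[:,2]<b)]; print(len(X),X.mean(0) if len(X) else '')
    if len(X)>10:
        from scipy.optimize import least_squares
        f=least_squares(lambda c:np.hypot(*(X[:,:2]-c).T)-r,[.428,.118],loss='soft_l1',f_scale=.002); print(r,f.x)
print('max z',np.nanmax(Q[m][:,2]))
E
```

```text
t 1.6833 pos [0.4276 0.1155 0.2297] F [-0.3 -0.1  0.5] w 88.0 q [-0.    0.2   1.59 -0.    1.35  1.57]
turn [-0.  0. -0.] shift [135.7  -2.6  -0.4]
[[-0. -0. -1.]
 [-0. -1.  0.]
 [-1.  0.  0.]]
250 [0.45369747 0.11850106 0.04707641]
0.031 [0.42656659 0.11986484]
169 [0.43624251 0.11904874 0.11210877]
0.012 [0.42688175 0.1198607 ]
max z 0.33672204250964255
```

View pics/w1.png

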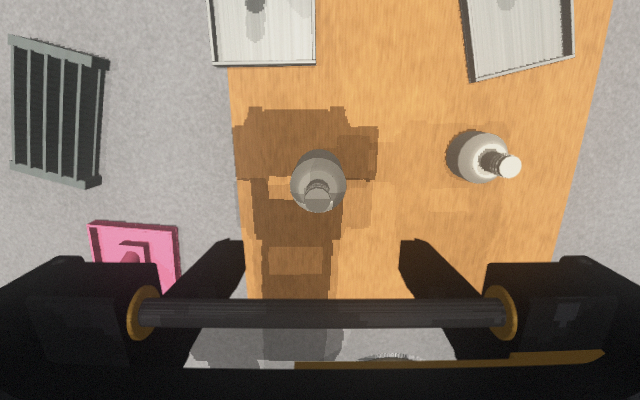

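The wrist view shows the cup's neck at (318,200), centred between the fingers, and the path down is clear.

Call:
apply_moves([
  [[0, 0, 0], [30, -3, 0], 88],
  [[0, 0, 0], [60, -3, 0], 88],
  [[0, 0, 0], [90, -3, 0], 88],
  [[0, 0, 0], [115, -3, 0], 88],
  [[0, 0, 0], [130, -3, 0], 88],
  [[0, 0, 0], [134, -3, 0], 88],
  [[0, 0, 0], [134, -3, 0], 88],
  [[0, 0, 0], [134, -3, 0], 60],
  [[0, 0, 0], [134, -3, 0], 40],
  [[0, 0, 0], [134, -3, 0], 28],
])

```text
t: 2.57
tool_pos: [0.4285, 0.1191, 0.0969]
orientation: [2.224, 0.0, -2.219]
force: [0.0, -0.2, 0.7]
gripper_width: 0.797
```

Call:
apply_moves([
  [[0, 0, 0], [0, 0, 0], 10],
  [[0, 0, 0], [0, 0, 0], 10],
  [[0, 0, 0], [0, 0, 0], 10],
  [[0, 0, 0], [0, 0, 0], 10],
  [[0, 0, 0], [0, 0, 0], 10],
  [[0, 0, 0], [0, 0, 0], 10],
  [[0, 0, 0], [0, 0, 0], 10],
  [[0, 0, 0], [0, 0, 0], 10],
])

```text
t: 3.23
tool_pos: [0.4279, 0.1193, 0.0959]
orientation: [2.221, 0.001, -2.221]
force: [0.6, -0.4, 0.4]
gripper_width: 0.259
```

```bash
python3 go.py 0 .428 .118 .28
```

```text
t 3.2333 pos [0.4279 0.1193 0.0959] F [ 0.6 -0.4  0.4] w 22.8 q [0.   0.38 1.8  0.   0.97 1.57]
turn [0. 0. 0.] shift [-1.841e+02  1.300e+00 -1.000e-01]
[[-0.  0. -1.]
 [ 0. -1. -0.]
 [-1. -0.  0.]]
```

Call:
apply_moves([
  [[0, 0, 0], [-15, 0, 0], 10],
  [[0, 0, 0], [-40, 0, 0], 10],
  [[0, 0, 0], [-75, 0, 0], 10],
  [[0, 0, 0], [-110, 0, 0], 10],
  [[0, 0, 0], [-145, 0, 0], 10],
  [[0, 0, 0], [-175, 0, 0], 10],
  [[0, 0, 0], [-190, 0, 0], 10],
  [[0, 0, 0], [-194, 0, 0], 10],
  [[0, 0, 0], [-194, 0, 0], 10],
])

```text
t: 3.98
tool_pos: [0.428, 0.1192, 0.2902]
orientation: [2.222, 0.001, -2.22]
force: [-0.2, -1.0, -1.4]
gripper_width: 0.262
```

```bash
python3 go.py 25 .556 .1825 .266
```

```text
t 3.9833 pos [0.428  0.1192 0.2902] F [-0.2 -1.  -1.4] w 23.1 q [0.   0.16 1.47 0.   1.52 1.57]
turn [ 0.  24.9  0. ] shift [  24.3  -63.2 -128. ]
[[ 0.  0. -1.]
 [ 0. -1. -0.]
 [-1. -0. -0.]]
```

Call:
apply_moves([
  [[0, 4, 0], [0, -10, -20], 10],
  [[0, 8, 0], [0, -20, -40], 10],
  [[0, 13, 0], [0, -32, -64], 10],
  [[0, 18, 0], [0, -44, -88], 10],
  [[0, 22, 0], [0, -54, -110], 10],
  [[0, 25, 0], [10, -60, -122], 10],
  [[0, 25, 0], [20, -63, -128], 10],
  [[0, 25, 0], [24, -63, -128], 10],
  [[0, 25, 0], [24, -63, -128], 10],
  [[0, 25, 0], [24, -63, -128], 10],
])

```text
t: 4.82
tool_pos: [0.5556, 0.1819, 0.2653]
orientation: [2.647, -0.0, -1.691]
force: [-0.5, -0.7, -0.5]
gripper_width: 0.262
```

```bash
python3 go.py 25 .556 .1825 .266; python3 - <<'E'
from h import *
s,p,d=snap('side'); cv2.imwrite('pics/s2.png',cv2.resize(p[80:260,180:420,::-1],None,fx=3,fy=3))
E
```

```text
t 4.8167 pos [0.5556 0.1819 0.2653] F [-0.5 -0.7 -0.5] w 23.1 q [ 0.14  0.27  1.46 -0.07  0.99  1.74]
turn [ 0.   0.1 -0. ] shift [-0.4 -0.6 -0.7]
[[ 0.42  0.   -0.91]
 [-0.   -1.   -0.  ]
 [-0.91  0.   -0.42]]
```

View pics/s2.png

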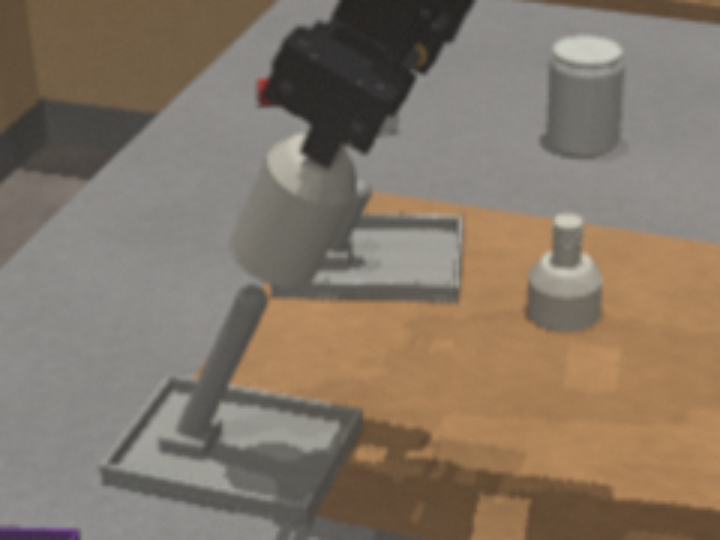

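The crop shows the cup tilted parallel to the peg and just above its tip at crop (255,300), lined up with it. I'll lower it along the axis now.

Call:
apply_moves([
  [[0, 0, 0], [10, 0, 0], 10],
  [[0, 0, 0], [22, 0, 0], 10],
  [[0, 0, 0], [34, 0, 0], 10],
  [[0, 0, 0], [46, 0, 0], 10],
  [[0, 0, 0], [58, 0, 0], 10],
  [[0, 0, 0], [70, 0, 0], 10],
  [[0, 0, 0], [82, 0, 0], 10],
  [[0, 0, 0], [94, 0, 0], 10],
  [[0, 0, 0], [104, 0, 0], 10],
  [[0, 0, 0], [108, 0, 0], 10],
])

```text
t: 5.7
tool_pos: [0.6017, 0.1822, 0.1661]
orientation: [2.647, 0.0, -1.691]
force: [-0.1, -0.6, -1.2]
gripper_width: 0.261
```

Call:
apply_moves([
  [[0, 0, 0], [1, 0, 0], 10],
  [[0, 0, 0], [2, 0, 0], 10],
  [[0, 0, 0], [3, 0, 0], 10],
  [[0, 0, 0], [4, 0, 0], 10],
  [[0, 0, 0], [5, 0, 0], 10],
  [[0, 0, 0], [6, 0, 0], 10],
])

```text
t: 6.2
tool_pos: [0.6041, 0.1823, 0.1629]
orientation: [2.65, 0.001, -1.687]
force: [-0.2, 0.1, -1.1]
gripper_width: 0.263
```

Call:
apply_moves([
  [[0, 0, 0], [1, 0, 0], 10],
  [[0, 0, 0], [2, 0, 0], 10],
  [[0, 0, 0], [2, 0, 0], 10],
])

```text
t: 6.45
tool_pos: [0.6049, 0.1823, 0.1606]
orientation: [2.649, 0.001, -1.688]
force: [-0.1, 0.3, -0.5]
gripper_width: 0.263
```

Call:
apply_moves([
  [[0, 0, 0], [0.5, 0, 0], 10],
  [[0, 0, 0], [1, 0, 0], 10],
  [[0, 0, 0], [1, 0, 0], 10],
])

```text
t: 6.7
tool_pos: [0.6053, 0.1823, 0.1598]
orientation: [2.649, 0.001, -1.688]
force: [-0.4, 0.3, -1.4]
gripper_width: 0.26
```

Call:
apply_moves([
  [[0, 0, 0], [0.5, 0, 0], 10],
  [[0, 0, 0], [1, 0, 0], 10],
  [[0, 0, 0], [1, 0, 0], 10],
])

```text
t: 6.95
tool_pos: [0.6058, 0.1823, 0.1589]
orientation: [2.649, 0.001, -1.688]
force: [0.1, -0.5, -0.2]
gripper_width: 0.266
```

Call:
apply_moves([
  [[0, 0, 0], [0.5, 0, 0], 10],
  [[0, 0, 0], [1, 0, 0], 10],
  [[0, 0, 0], [1, 0, 0], 10],
])

```text
t: 7.2
tool_pos: [0.6061, 0.1824, 0.1586]
orientation: [2.65, 0.001, -1.687]
force: [-3.4, -0.8, 4.5]
gripper_width: 0.265
```

The force rises by about 6 N along the axis at s≈0.160 m, where contact was predicted, so the peg now carries the cup. I'll check with a picture before releasing.

```bash
python3 - <<'E'
from h import *
s,p,d=snap('side'); cv2.imwrite('pics/s3.png',cv2.resize(p[100:260,190:390,::-1],None,fx=3,fy=3)); print(s['force'],s['tool_pos'])
E
```

```text
[-3.39181763 -0.84814418  4.53651543] [0.60609318 0.1823587  0.15860333]
```

View pics/s3.png

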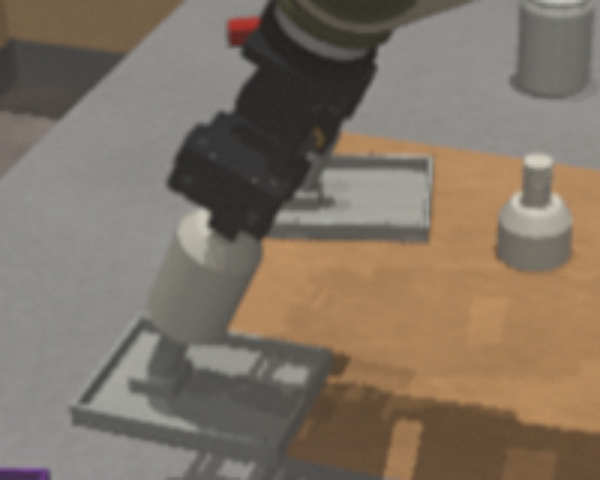

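The crop shows the cup fully over the peg, with only the peg's foot visible below the mouth at crop (170,365). I'll open the fingers gradually.

Call:
apply_moves([
  [[0, 0, 0], [0, 0, 0], 26],
  [[0, 0, 0], [0, 0, 0], 30],
  [[0, 0, 0], [0, 0, 0], 36],
  [[0, 0, 0], [0, 0, 0], 50],
  [[0, 0, 0], [0, 0, 0], 70],
  [[0, 0, 0], [0, 0, 0], 88],
  [[0, 0, 0], [0, 0, 0], 88],
  [[0, 0, 0], [0, 0, 0], 88],
  [[0, 0, 0], [0, 0, 0], 88],
  [[0, 0, 0], [0, 0, 0], 88],
])

```text
t: 8.08
tool_pos: [0.6062, 0.1823, 0.1581]
orientation: [2.649, 0.001, -1.688]
force: [0.0, 0.2, -0.3]
gripper_width: 0.917
```

Call:
apply_moves([
  [[0, 0, 0], [-8, 0, 0], 88],
  [[0, 0, 0], [-20, 0, 0], 88],
  [[0, 0, 0], [-40, 0, 0], 88],
  [[0, 0, 0], [-65, 0, 0], 88],
  [[0, 0, 0], [-95, 0, 0], 88],
  [[0, 0, 0], [-120, 0, 0], 88],
  [[0, 0, 0], [-140, 0, 0], 88],
  [[0, 0, 0], [-150, 0, 0], 88],
  [[0, 0, 0], [-150, 0, 0], 88],
  [[0, 0, 0], [-150, 0, 0], 88],
])

```text
t: 8.92
tool_pos: [0.5426, 0.1823, 0.294]
orientation: [2.65, 0.001, -1.687]
force: [-0.1, 0.9, -0.5]
gripper_width: 0.999
```

```bash
python3 - <<'E'
from h import *
s,p,d=snap('side'); cv2.imwrite('pics/s4.png',cv2.resize(p[60:260,180:420,::-1],None,fx=3,fy=3)); print(s['t'],s['force'],s['tool_pos'],s['gripper_width'])
E
```

```text
8.9167 [-0.08217703  0.91028604 -0.52955019] [0.54258405 0.18227307 0.29403165] 0.9985044034791009
```

View pics/s4.png

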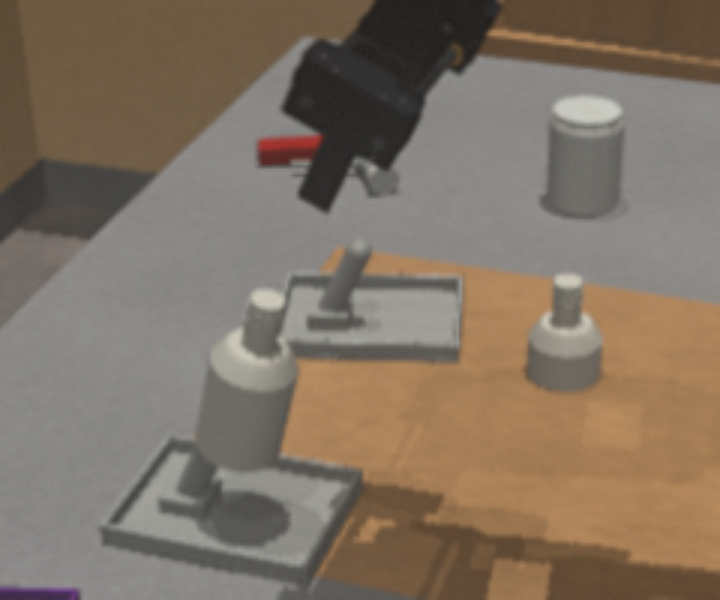

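The cup hangs on the peg at crop (245,400), sagged towards vertical, and the gripper is clear. I'll let about a second pass, check it has settled, and hand in.

Call:
apply_moves([
  [[0, 0, 0], [-10, 0, 0], 88],
  [[0, 0, 0], [-10, 0, 0], 88],
  [[0, 0, 0], [-10, 0, 0], 88],
  [[0, 0, 0], [-10, 0, 0], 88],
  [[0, 0, 0], [-10, 0, 0], 88],
  [[0, 0, 0], [-10, 0, 0], 88],
  [[0, 0, 0], [-10, 0, 0], 88],
  [[0, 0, 0], [-10, 0, 0], 88],
  [[0, 0, 0], [-10, 0, 0], 88],
  [[0, 0, 0], [-10, 0, 0], 88],
])

```text
t: 9.8
tool_pos: [0.5386, 0.1823, 0.303]
orientation: [2.649, 0.001, -1.688]
force: [0.0, -0.4, -0.4]
gripper_width: 0.998
```

```bash
python3 - <<'E'
from h import *
s,p,d=snap('side'); W=cloud('side',s,d)
q=cv2.resize(p[60:260,180:420,::-1],None,fx=3,fy=3); o=cv2.imread('pics/s4.png')
print('cup diff',cv2.absdiff(q,o)[280:480,180:310].mean())
Q=W[150:220,235:290].reshape(-1,3); Q=Q[np.isfinite(Q).all(1)]; Q=Q[(Q[:,2]>.06)&(Q[:,0]<.68)&(Q[:,0]>.5)]
for a in np.arange(.06,.2,.02):
    X=Q[(Q[:,2]>a)&(Q[:,2]<a+.02)]; print(round(a,2),len(X),X[:,:2].mean(0) if len(X) else '')
if cv2.absdiff(q,o)[280:480,180:310].mean()<6 and Q[:,2].max()>.17: print(bot.hand_in())
E
```

```text
cup diff 0.7380384615384615
0.06 131 [0.6177208  0.20414541]
0.08 213 [0.61808764 0.2062503 ]
0.1 238 [0.61224872 0.20644596]
0.12 250 [0.60565942 0.2046783 ]
0.14 365 [0.6091178  0.19727483]
0.16 101 [0.6026422  0.19141388]
0.18 123 [0.5992462  0.18746459]
0.2 0 
the job is handed in; nothing more can be done
None
```

The deep cup now hangs mouth-down on the longer peg, and I handed the job in at about 9.9 s of the 35 s allowed. I gripped it by the neck, tilted it 25° to line up with the peg, and lowered it along the peg. Contact showed as a rise of about 6 N at the predicted depth, and only then did I open the fingers and back away.

- **Cup:** after release it sagged towards vertical. Over the following second it stayed still, with almost no change between pictures. The depth data show it about upright around the peg tip.
- **Bystanders:** the last viewed picture shows the shallow cup where it stood and the short peg empty.
- **Robot:** the gripper is open and well clear of everything, and the wrist force is back to noise level.

No check failed or disagreed. The peg and cup positions from the side, top and wrist views matched to about 2 mm.

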